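Square up the riser blocks

ROBOT

A 6-joint arm with a two-finger parallel gripper is mounted at the origin on the work surface; the furniture and walls round the work are solid. World frame = base frame: x ahead of the robot, y to its left, z up, the work surface at z = 0. Lengths are in m, angles in degrees, forces in N, time in s.
With the tool pointing down it reaches from about 0.4 to 0.825 m from the base axis. Payload 7 kg.
Tool frame: the origin (TCP) lies on the front face of the gripper's body, between the roots of the fingers; the fingertips stand 66 mm ahead of it and the grasp point (between the pads) lies 47 mm ahead of it (nose_length is the distance from the TCP to the fingertips, in m); y points along the fingers, z is the direction in which the jaws open and shut, and the axes are right-handed (so a half turn about y gives the same grasp; the last joint's range is limited). The gripper opens to 88 mm and grips with 3 to 60 N. Pads are 19 mm wide; open, the fingers measure 130 mm over their backs; the gripper's body (78 mm by 193 mm) begins 47 mm behind the grasp point.
Start: joints at [-52.42, 20.546, 0.682, 0, -70.136, -16.507], TCP at [0.243, -0.63, 0.292] pointing down, gripper open.
Joint ranges: [-176.03, 176.03], [-82.01, 121.73], [-58.28, 71.71], [-173.87, 95.51], [-174.79, -0.11], [-173.66, 173.66]. Speed limits (degrees/s): [136.94, 136.94, 172.46, 180, 180, 180].

INTERFACE

Orientations are given as [roll, pitch, yaw] about the fixed x, y, z axes, in that order (R = Rz(yaw) Ry(pitch) Rx(roll)).
In Python, from plant import get_state, capture, close_job, nose_length gives the robot as it stands.
- The arm moves only by the tool apply_moves, never from a script. Its argument "rows" is a list of rows, each a list of 2 entries, a list of its own where there are three numbers: the shift along the tool's x, y, z in m, then the turn about the tool's y in degrees. In form: [[[tx, ty, tz], yaw], ...]. A call has 1 to 20 rows; each row is the pose to reach, as a shift and turn from the pose commanded when the call began, along the tool's axes at that moment; what a row does not reach only later rows make up. A row lasts 1/8 s, in which the tool goes at most 62.5 mm and 10.7 degrees, less where a joint would pass 70% of its speed; a pose out of reach is approached as far as the arm can. A call with a gripper value outside its range is refused whole. "gripper" is the opening, from 0 (shut) to 1 (fully open), set as the call begins (left out, the last holds). The fingers move at their own pace and stop on an object; "grip_force" is the grip in N (left out, the last holds). Time passes only in rows, so rows that repeat a pose let the fingers close. It gives the time, the measured TCP pose, the force and the opening at its end, in the units of the state.
- get_state(): the state, without advancing time (a new reading comes with each control period).
- capture(name): name is "side" or "top" or "wrist"; returns a dict with "pixels" (480x640x3 uint8, blue, green, red), "z_map" (480x640 float32, m along the optical axis (not along the pixel's ray), 0 where there is no reading), "intrinsics" (3x3 intrinsics, pixels), "D" ([k1, k2, p1, p2, k3] as OpenCV has them; the pictures are not rectified), "rvec" (rotation vector, rad) and "tvec" (3), from world to camera coordinates, as OpenCV has them; the wrist camera has in their place "mount" (4x4, takes a point from camera to tool coordinates, whose origin is the TCP and whose axes are the tool frame's). Camera axes: x right, y down, z forward; pixel columns grow to the right and rows downward; lengths in m; the calibration is good to about 2 mm. A picture is of the moment at which its call begins: read the wrist's pose just before it.
- close_job(): hands the job in, once; it reports no verdict.
The state is a dict: "time_s": time; "joints": joint angles; "qd": joint speeds; "joint_torque": joint torques, N m; "tcp_pos": TCP position; "eef_rot": TCP orientation; "contact_force": force on the tool from outside, world axes, zero at the start; "moment": the same for the moment, N m; "gripper_width": finger opening in m.
Only numpy, scipy, OpenCV 4.12 (cv2) and the standard library are available. Lean on these libraries where they do the work, as an engineer would, in place of code of your own. Each camera call takes 0.05 s, during which the arm holds its last target.

TASK

Three wooden sanding blocks belong in an evenly spaced row along the near side of the wooden batten, as risers for a screen frame; the middle one is already in place. Nudge the two stray blocks along the bench, without lifting them, until each stands square with its narrow end up against the batten and centred on its dark mark, so that every one of the three marks has a block.

Things in the scene. Friction and masses are not known exactly. Their poses are not given: they have to be found in the camera images.
- batten: straight pale wooden batten, 30 mm wide (x), 420 mm long (y), 18 mm high, screwed to the bench; origin at the centre of its underside; x points away from the robot's side, y to the left along its length. Three 6 mm wide dark steel marks cross its top at y = -150, 0 and +150 mm; its near face lies at x = -15 mm, so a block standing against it with its 60 mm end has its centre at x = -60 mm
- block_a_center (a point): one of three identical wooden sanding blocks, 60 x 90 x 45 mm high, about 0.1 kg, loose and flat on the bench; this point is its centre, 22.5 mm above the bench; x runs across its 60 mm width, y along its 90 mm length, z up. This one already stands squarely at the middle mark, a few mm or less from the batten
- block_b_center (a point): one of three identical wooden sanding blocks, 60 x 90 x 45 mm high, about 0.1 kg, loose and flat on the bench; this point is its centre, 22.5 mm above the bench; x runs across its 60 mm width, y along its 90 mm length, z up. Starts a stray: 45 to 90 mm short of its place against the batten and up to 0.4 rad askew, in front of one end mark (left or right varies), up to 30 mm to one side of it
- block_c_center (a point): one of three identical wooden sanding blocks, 60 x 90 x 45 mm high, about 0.1 kg, loose and flat on the bench; this point is its centre, 22.5 mm above the bench; x runs across its 60 mm width, y along its 90 mm length, z up. The other stray, in front of the other end mark, likewise askew and short of the batten
Mind the look-alikes: they are no part of the job. Leave any yellow look-alike of the part that bears block_c_center alone.

How it is judged:
By the outcome, as a careful person would: the job done as asked, in the order asked, and still so for the second after the job is handed in, with the robot touching nothing.
It also fails if it takes over 40 s, if anything falls off the work surface, if the arm or the gripper's body presses on something with over 40 N, if the wrist force passes 120 N, or if a joint passes its speed limit or range.

## Working session

There is one attempt and no reset: what is moved stays moved. The work goes in short steps, Python scripts to look and compute and a tool call to move; the robot and the scene stay as the last step left them, time stands still between calls to the robot, and variables do not carry over. Pictures are saved under pics/ and viewed, and the job is handed in when it is done.

Besides the shell and the picture viewer there is one more tool, called after ">>>" as name([rows], argument=value, ...), one row to a line, values as JSON. apply_moves: Moves the arm, as the interface text tells. Its arguments: {"type":"object","properties":{"rows":{"type":"array"},"gripper":{"type":"number"},"grip_force":{"type":"number"}},"required":["rows"]}

```bash
mkdir -p pics; ls
python3 - <<'E'
from plant import get_state, capture, nose_length
import cv2
s=get_state();print(s); print(nose_length)
for n in ("top","side"):
    c=capture(n);cv2.imwrite(f"pics/{n}0.png",c["pixels"]);print(n,c["intrinsics"],c["D"],c["rvec"],c["tvec"])
E
```

```text
pics
{'time_s': 0.0, 'joints': array([-5.24184273e+01,  2.05904055e+01,  6.32714785e-01, -2.13516074e-02,
       -7.01363978e+01, -1.65062813e+01]), 'qd': array([ 0.04446794,  0.02818541, -0.05731431,  0.03712054, -0.00262912,
        0.0093357 ]), 'joint_torque': array([ 3.63186173e-04, -5.82717276e+01,  2.93063056e+01,  6.99750915e+00,
        7.07254512e-03, -1.53140181e-04]), 'tcp_pos': array([ 0.24256179, -0.62948575,  0.29122231]), 'eef_rot': array([-8.99040856e+01,  7.49058668e-03,  2.10680263e+01]), 'contact_force': array([-0.84946874, -0.05130682, -0.50288839]), 'moment': array([-0.00102446,  0.02618709, -0.01889749]), 'gripper_width': 0.08757779372505749}
0.0656
top [[618.2630379    0.         322.26960313]
 [  0.         618.2630379  230.70485026]
 [  0.           0.           1.        ]] [-0.10113964  0.          0.          0.          0.        ] [ 2.08713415 -2.14707542  0.19773618] [-0.02698244  0.50875631  0.95968995]
side [[549.45328007   0.         317.65007507]
 [  0.         549.45328007 230.06101478]
 [  0.           0.           1.        ]] [-0.12262595  0.          0.          0.          0.        ] [ 0.19916152 -2.70291998  1.46283708] [0.51449147 0.09680882 0.77719202]
```

View pics/top0.png

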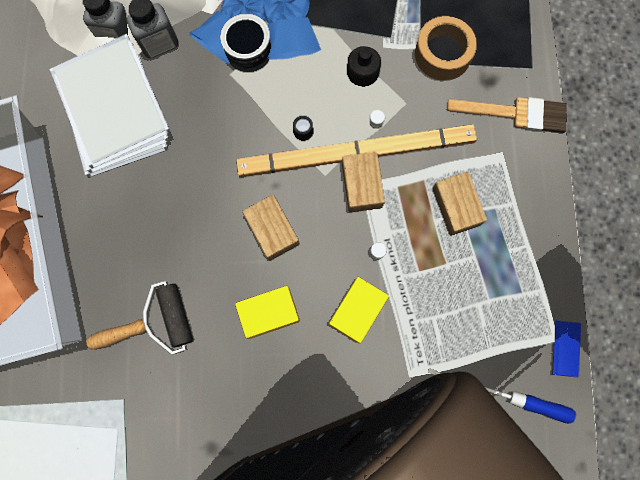

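View pics/side0.png

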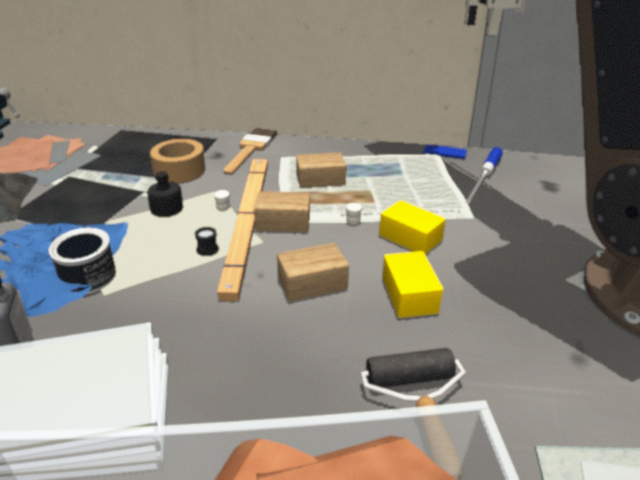

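The top view shows the batten from about (240,167) to (475,133). Block A stands at (362,181), and the strays are at (271,226) on the left and (460,202) on the right. The yellow look-alikes, to be left alone, are at (267,312) and (358,310).

```bash
cat > h.py <<'E'
import numpy as np, cv2
from plant import get_state, capture
def ray_plane(c,uv,z):
    uv=np.asarray(uv,float).reshape(-1,1,2)
    n=cv2.undistortPoints(uv,c["intrinsics"],c["D"]).reshape(-1,2)
    R=cv2.Rodrigues(np.asarray(c["rvec"],float))[0];t=np.asarray(c["tvec"],float).reshape(3)
    d=np.c_[n,np.ones(len(n))]@R; o=-R.T@t
    return o+d*((z-o[2])/d[:,2])[:,None]
def worldmap(c):
    h,w=c["z_map"].shape
    u,v=np.meshgrid(np.arange(w),np.arange(h))
    uv=np.stack([u,v],-1).reshape(-1,1,2).astype(float)
    n=cv2.undistortPoints(uv,c["intrinsics"],c["D"]).reshape(-1,2)
    Z=c["z_map"].reshape(-1)
    R=cv2.Rodrigues(np.asarray(c["rvec"],float))[0];t=np.asarray(c["tvec"],float).reshape(3)
    P=(np.c_[n,np.ones(len(n))]*Z[:,None]-t)@R
    return P.reshape(h,w,3)
def measure(tag,save=True):
    c=capture("top");W=worldmap(c);z=W[...,2];hsv=cv2.cvtColor(c["pixels"],cv2.COLOR_BGR2HSV)
    wood=(hsv[...,0]>8)&(hsv[...,0]<27)&(hsv[...,1]>50)&(hsv[...,2]>90)&(c["z_map"]>0)
    img=c["pixels"].copy()
    out={}
    for name,lo,hi,zp,amin in (("blk",.035,.055,.045,800),("bat",.010,.026,.018,800)):
        m=(wood&(z>lo)&(z<hi)).astype(np.uint8)*255
        m=cv2.morphologyEx(m,cv2.MORPH_OPEN,np.ones((3,3)))
        if name=="bat": m=cv2.morphologyEx(m,cv2.MORPH_CLOSE,np.ones((9,9)))
        cs,_=cv2.findContours(m,cv2.RETR_EXTERNAL,cv2.CHAIN_APPROX_NONE)
        for k in cs:
            if cv2.contourArea(k)<amin: continue
            p=ray_plane(c,k.reshape(-1,2),zp)[:,:2]
            (cx,cy),(a,b),ang=cv2.minAreaRect((p*1000).astype(np.float32))
            if a<b: a,b=b,a; ang-=90
            ang=(ang+90)%180-90
            yel=np.mean(hsv[...,1][m>0])
            mm=np.zeros_like(m);cv2.drawContours(mm,[k],-1,255,-1)
            print(name,"c",round(cx,1),round(cy,1),"size",round(a,1),round(b,1),"long-axis deg",round(ang,2),"z",np.round(np.median(z[mm>0])*1000,1),"hsv",np.round(np.mean(hsv[mm>0],0)),"px",np.round(k.mean(0)[0]))
            cv2.drawContours(img,[k],-1,(0,0,255),1)
    cv2.imwrite(f"pics/{tag}.png",img)
    return c,W,hsv
E
python3 - <<'E'
from h import *
c,W,hsv=measure("m0")
# dark marks on batten
z=W[...,2]
for v0 in [(272,162),(357,148),(442,138)]:
    u,v=v0; sub=c["pixels"][v-14:v+15,u-14:u+15].sum(2); zz=z[v-14:v+15,u-14:u+15]
    m=(sub<260)
    vs,us=np.nonzero(m); print(len(us),ray_plane(c,[[us.mean()+u-14,vs.mean()+v-14]],.018), np.median(zz[m]))
cv2.imwrite("pics/z0.png",cv2.resize(c["pixels"][110:270,220:510],None,fx=2.7,fy=2.7,interpolation=cv2.INTER_CUBIC))
E
```

```text
blk c 520.1 44.5 size 90.5 59.5 long-axis deg 27.3 z 45.3 hsv [ 18. 112. 204.] px [270. 226.]
blk c 552.2 -273.0 size 89.8 59.6 long-axis deg 16.69 z 45.2 hsv [ 18. 112. 203.] px [461. 201.]
blk c 594.8 -111.7 size 90.3 60.1 long-axis deg 5.94 z 45.2 hsv [ 18. 112. 204.] px [363. 179.]
blk c 841.2 -269.8 size 103.7 101.3 long-axis deg -5.16 z 45.2 hsv [ 39. 101. 133.] px [447.  43.]
bat c 656.1 -104.5 size 418.5 31.4 long-axis deg -82.94 z 18.1 hsv [ 24. 108. 227.] px [356. 149.]
79 [[0.62105336 0.04289226 0.018     ]] 0.008601038925892592
1 [[ 0.64879195 -0.10497483  0.018     ]] 0.02217167407642621
74 [[ 0.65790445 -0.25352358  0.018     ]] 0.012012548406521727
```

View pics/m0.png

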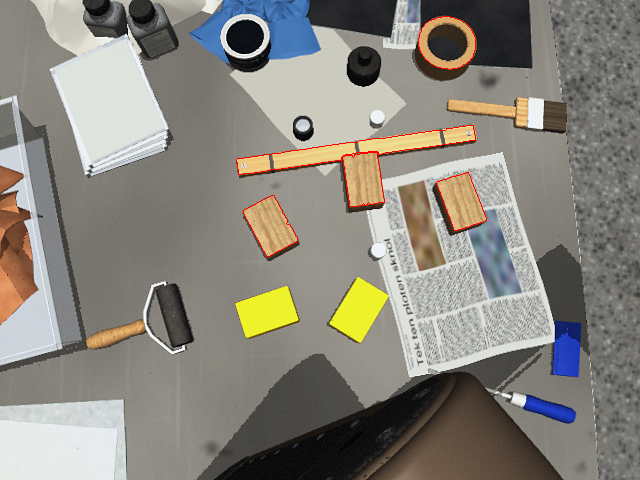

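View pics/z0.png

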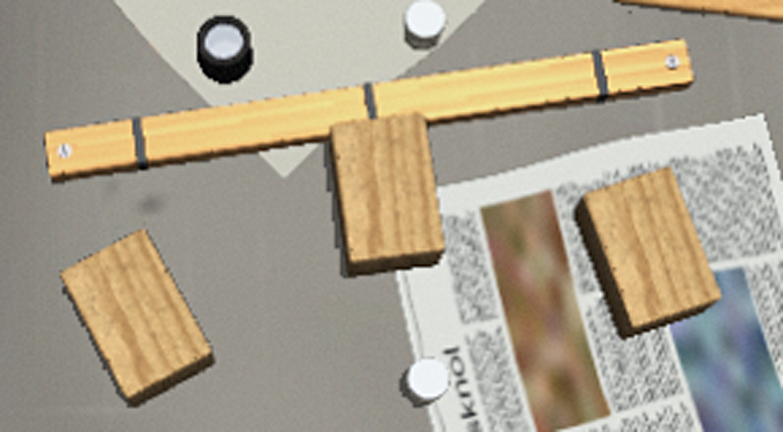

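Run:
```python
from h import *
c=capture("top")
hsv=cv2.cvtColor(c["pixels"],cv2.COLOR_BGR2HSV)
g=c["pixels"].astype(float).sum(2)
pts=[]
for u,v in [(271.85,162.6),(442.2,137.4)]:
    u=int(u);v=int(v)
    sub=g[v-5:v+6,u-9:u+10]; w=np.clip(420-sub,0,None)
    us=(w*np.arange(u-9,u+10)).sum(1)/w.sum(1); vs=np.arange(v-5,v+6)
    P=ray_plane(c,np.c_[us,vs],.018)[:,:2]*1000; print(np.round(P,1).tolist())
# batten far edge: along columns, wood->not-wood
wood=(hsv[...,0]>15)&(hsv[...,0]<30)&(hsv[...,1]>60)
E_=[];N_=[]
for u in list(range(246,466,2)):
    v0=166-(u-244)*33/225-0
    v0=int(round(v0)); col=c["pixels"][:,u,1].astype(float)-0
    s=hsv[:,u,1].astype(float)
    b=c["pixels"][:,u].astype(float); f=b[:,2]-b[:,0]  # R-B : wood warm
    seg=f[v0-16:v0+17]
    mid=f[v0-2:v0+3].mean()
    if mid<50: continue
    th=mid/2
    i=16
    while i>0 and seg[i]>th:i-=1
    if i>0: E_.append((u,v0-16+i+(th-seg[i])/(seg[i+1]-seg[i])))
    if not 335<u<392:
        i=16
        while i<32 and seg[i]>th:i+=1
        if i<32: N_.append((u,v0-16+i-1+(seg[i-1]-th)/(seg[i-1]-seg[i])))
for n,L,z in (("far",E_,.018),("near",N_,.018)):
    P=(ray_plane(c,L,z)[:,:2]*1000).astype(np.float32)
    vx,vy,x,y=cv2.fitLine(P,cv2.DIST_HUBER,0,.01,.01).ravel()
    r=(P-[x,y])@[vy,-vx]
    yaw=np.degrees(np.arctan2(-vx,vy)) ; yaw=(yaw+90)%180-90
    print(n,len(P),"yaw",yaw,"x at y=-105:",x+vx/vy*(-105-y),"res",r.std())
# block A & strays edges
```

```text
[[646.2, 45.5], [644.4, 45.1], [642.6, 44.9], [640.7, 43.9], [638.9, 43.4], [637.1, 43.3], [635.3, 43.5], [633.5, 43.4], [631.7, 43.4], [629.9, 43.3], [628.1, 43.3]]
[[683.2, -253.2], [681.4, -253.1], [679.5, -253.0], [677.7, -253.5], [675.8, -253.9], [674.0, -253.7], [672.1, -255.0], [670.3, -255.0], [668.5, -254.9], [666.6, -254.9], [664.8, -255.4]]
far 105 yaw 7.0976562 x at y=-105: 671.52264 res 1.2129724
near 79 yaw 7.0612946 x at y=-105: 640.4037 res 1.5223362
```

>>> apply_moves([
  [[0.02,0,0.01],0],
  [[0.06,0,0.03],1],
  [[0.1,0,0.053],1],
  [[0.14,0,0.074],2],
  [[0.18,0,0.096],2],
  [[0.22,0,0.117],3],
  [[0.26,0,0.138],3],
  [[0.3,0.01,0.159],4],
  [[0.34,0.03,0.18],4],
  [[0.38,0.05,0.202],4.4],
  [[0.405,0.07,0.215],4.4],
  [[0.417,0.09,0.2215],4.4],
  [[0.417,0.1,0.2215],4.4],
  [[0.417,0.1,0.2215],4.4],
  [[0.417,0.1,0.2215],4.4],
], gripper=1.0, grip_force=8)

```text
time_s: 2.08
tcp_pos: [0.5521, -0.2737, 0.193]
eef_rot: [-90.0, -0.1, 16.6]
contact_force: [0.6, -0.9, -0.3]
gripper_width: 0.0875
```

Run:
```python
from h import *
s=get_state();print(s["time_s"],s["tcp_pos"],s["eef_rot"],s["contact_force"])
for n in ("wrist","top"):
    c=capture(n);cv2.imwrite(f"pics/{n}1.png",c["pixels"])
```

```text
2.075 [ 0.55211964 -0.27370695  0.19304301] [-9.00377282e+01 -5.12737160e-02  1.66458583e+01] [ 0.55772893 -0.93810784 -0.34343886]
```

View pics/wrist1.png

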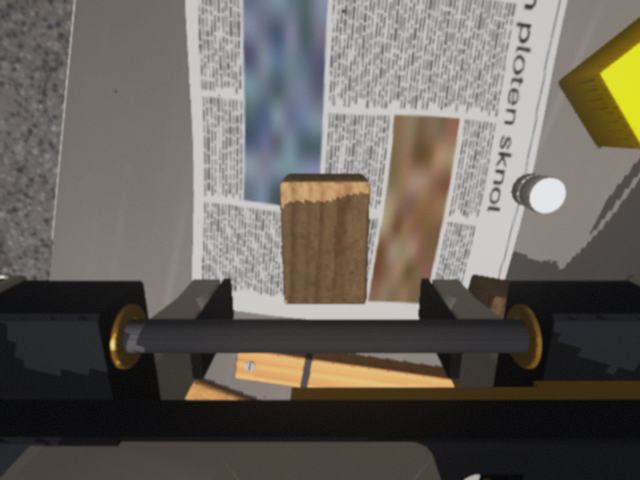

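The wrist view shows the block (columns 282–369) centred between the fingers (232–420) and square to them, so I can descend and close gently.

>>> apply_moves([
  [[0,0.02,0],0],
  [[0,0.05,0],0],
  [[0,0.08,0],0],
  [[0,0.1,0],0],
  [[0,0.112,0],0],
  [[0,0.118,0],0],
  [[0,0.119,0],0],
  [[0,0.119,0],0],
])

```text
time_s: 3.18
tcp_pos: [0.5526, -0.2733, 0.0739]
eef_rot: [-90.0, -0.1, 16.7]
contact_force: [-1.0, 0.1, -0.7]
gripper_width: 0.0879
```

>>> apply_moves([
  [[0,0,0],0],
  [[0,0,0],0],
  [[0,0,0],0],
  [[0,0,0],0],
  [[0,0,0],0],
  [[0,0,0],0],
], gripper=0.6, grip_force=8)

```text
time_s: 3.92
tcp_pos: [0.5522, -0.2733, 0.0733]
eef_rot: [-90.0, -0.0, 16.7]
contact_force: [-0.9, 0.7, 2.9]
gripper_width: 0.0604
```

>>> apply_moves([
  [[0.005,0,0],1],
  [[0.011,0,-0.001],3],
  [[0.019,0,-0.002],5],
  [[0.027,0,-0.003],7],
  [[0.035,0,-0.004],9],
  [[0.043,0,-0.005],9.6],
  [[0.05,0,-0.006],9.6],
  [[0.056,0,-0.006],9.6],
  [[0.0585,0,-0.006],9.6],
  [[0.0595,0,-0.006],9.6],
  [[0.0595,0,-0.006],9.6],
  [[0.0595,0,-0.006],9.6],
])

```text
time_s: 5.42
tcp_pos: [0.6105, -0.262, 0.0733]
eef_rot: [-90.0, 0.1, 7.0]
contact_force: [-2.9, -1.1, 5.9]
gripper_width: 0.0598
```

Run:
```python
from h import *
s=get_state();print(s["time_s"],s["tcp_pos"],s["eef_rot"],s["contact_force"],s["gripper_width"])
for n in ("side","top","wrist"):
    c=capture(n);cv2.imwrite(f"pics/{n}2.png",c["pixels"])
```

```text
5.425 [ 0.61048173 -0.26204716  0.07334851] [-8.99995583e+01  6.60598245e-02  7.02958033e+00] [-2.89692698 -1.06026289  5.87273591] 0.059843219207016615
```

View pics/top2.png

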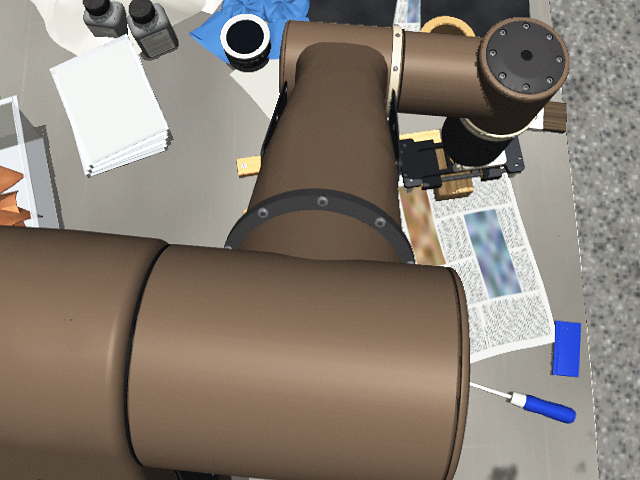

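View pics/side2.png

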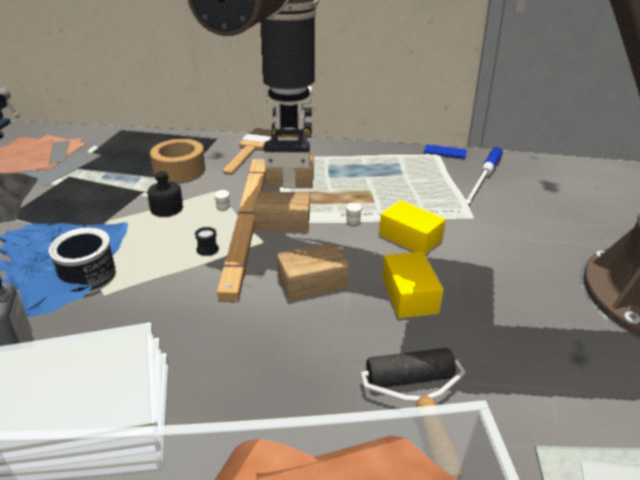

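View pics/wrist2.png

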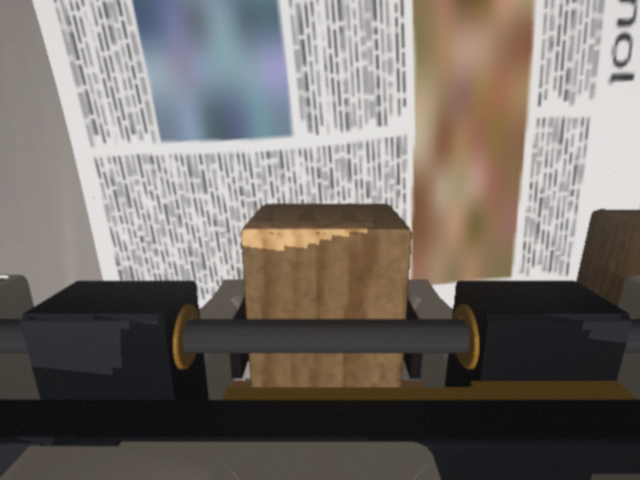

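>>> apply_moves([
  [[0.001,0,0],0],
  [[0.002,0,0],0],
  [[0.003,0,0],0],
  [[0.0035,0,0],0],
  [[0.0035,0,0],0],
])

```text
time_s: 6.2
tcp_pos: [0.6137, -0.2616, 0.0733]
eef_rot: [-90.0, 0.1, 7.0]
contact_force: [-5.5, -1.6, 6.3]
gripper_width: 0.0598
```

>>> apply_moves([
  [[0.0005,0,0],0],
  [[0.001,0,0],0],
  [[0.001,0,0],0],
])

```text
time_s: 6.58
tcp_pos: [0.6147, -0.2614, 0.0733]
eef_rot: [-90.0, 0.1, 7.0]
contact_force: [-5.1, -0.6, 5.5]
gripper_width: 0.06
```

>>> apply_moves([
  [[0.0005,0,0],0],
  [[0.001,0,0],0],
  [[0.001,0,0],0],
])

```text
time_s: 6.95
tcp_pos: [0.6153, -0.2614, 0.0733]
eef_rot: [-90.0, 0.1, 7.0]
contact_force: [-6.4, 0.3, 7.0]
gripper_width: 0.06
```

>>> apply_moves([
  [[0.0007,0,0],0],
  [[0.0015,0,0],0],
  [[0.0015,0,0],0],
])

```text
time_s: 7.32
tcp_pos: [0.6158, -0.2613, 0.073]
eef_rot: [-90.0, 0.3, 7.0]
contact_force: [-7.7, -1.1, 8.2]
gripper_width: 0.06
```

Run:
```python
from h import *
c=capture("side");cv2.imwrite("pics/s3.png",cv2.resize(c["pixels"][120:250,200:360],None,fx=4.5,fy=4.5,interpolation=cv2.INTER_CUBIC))
```

```text
(no output)
```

View pics/s3.png

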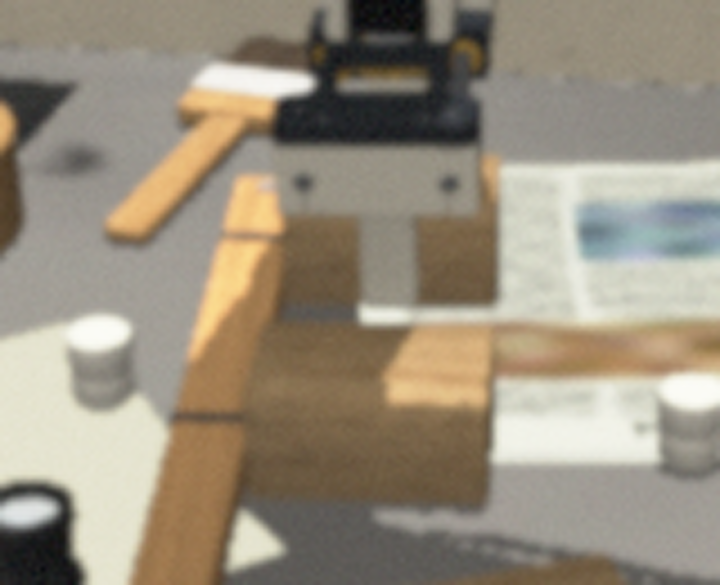

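The side view shows the right block up against the batten, with the force rising and the tool lagging as it pressed. I'll release and lift off, then check.

>>> apply_moves([
  [[0,0,0],0],
  [[0,0,0],0],
  [[0,0,0],0],
  [[0,0,0],0],
  [[0,0,0],0],
  [[0,-0.02,0],0],
  [[0,-0.05,0],0],
  [[0,-0.08,0],0],
  [[-0.03,-0.11,0.02],0],
  [[-0.07,-0.12,0.06],0],
  [[-0.1,-0.12,0.11],0],
  [[-0.1,-0.12,0.16],0],
  [[-0.1,-0.12,0.2],0],
  [[-0.1,-0.12,0.24],0],
  [[-0.1,-0.12,0.27],0],
  [[-0.1,-0.12,0.28],0],
  [[-0.1,-0.12,0.28],0],
], gripper=1.0)

```text
time_s: 9.5
tcp_pos: [0.4841, 0.0048, 0.1933]
eef_rot: [-90.0, -0.0, 7.1]
contact_force: [-0.1, -0.1, -0.1]
gripper_width: 0.0877
```

Run:
```python
from h import *
s=get_state();print(s["time_s"],s["tcp_pos"],s["eef_rot"],s["contact_force"])
measure("m4")
```

```text
9.5 [0.48411752 0.00479659 0.19329373] [-8.99966283e+01 -1.43782126e-02  7.14357367e+00] [-0.07138276 -0.14382627 -0.09328124]
blk c 594.5 -111.7 size 90.8 60.1 long-axis deg 5.83 z 45.2 hsv [ 19. 103. 228.] px [364. 178.]
blk c 614.4 -260.0 size 89.8 59.9 long-axis deg 6.87 z 45.0 hsv [ 19. 102. 228.] px [450. 165.]
blk c 841.0 -269.8 size 104.0 101.3 long-axis deg -5.16 z 45.2 hsv [ 40.  94. 150.] px [447.  43.]
bat c 665.3 -177.2 size 271.8 31.1 long-axis deg -82.7 z 18.2 hsv [ 27.  88. 244.] px [397. 143.]
```

View pics/m4.png

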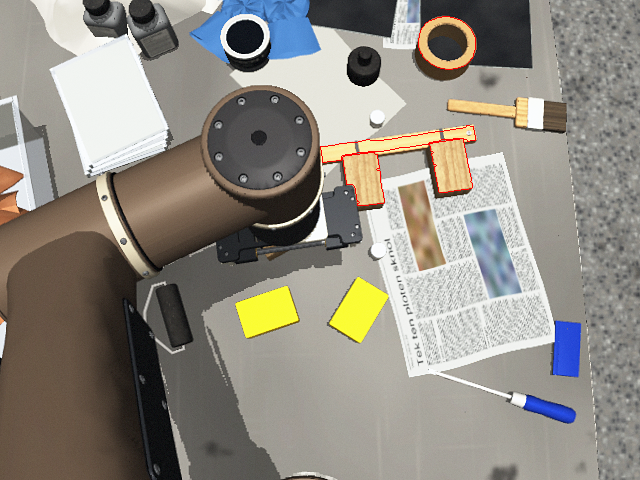

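Right block: in batten coordinates x ≈ −60.4, y ≈ −148.5 mm, with its yaw 0.2° off, which is good. Next is the left stray.

>>> apply_moves([
  [[0.005,0,0.005],-2],
  [[0.015,0,0.012],-6],
  [[0.025,0,0.02],-11],
  [[0.035,0,0.03],-16],
  [[0.0405,0,0.035],-20],
  [[0.0405,0,0.035],-20.2],
  [[0.0405,0.02,0.035],-20.2],
  [[0.0405,0.02,0.035],-20.2],
])

```text
time_s: 10.55
tcp_pos: [0.519, 0.0434, 0.172]
eef_rot: [-90.0, 0.2, 27.2]
contact_force: [0.0, 0.1, 0.8]
gripper_width: 0.0875
```

Run:
```python
from h import *
s=get_state();print(s["time_s"],s["tcp_pos"],s["eef_rot"],s["contact_force"])
c=capture("wrist");cv2.imwrite("pics/w5.png",c["pixels"])
```

```text
10.55 [0.51903922 0.04337943 0.17199914] [-89.98015776   0.17014771  27.17739524] [0.04036967 0.11303593 0.7672734 ]
```

View pics/w5.png

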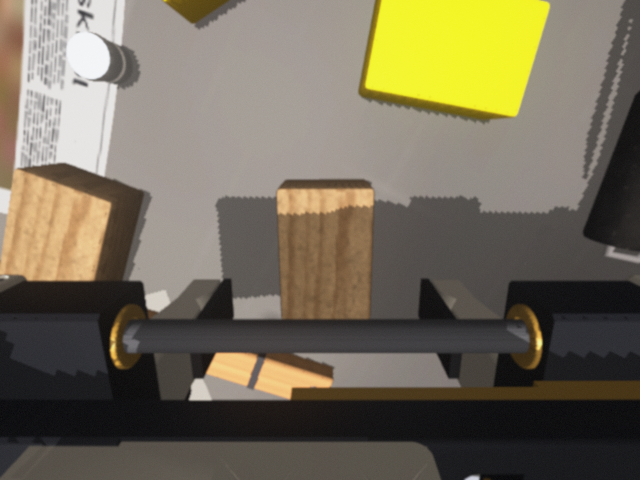

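The left block (columns 278–373) is centred between the fingers, and the yellow look-alike at (455,55) is clear. Descending and closing.

>>> apply_moves([
  [[0,0.02,0],0],
  [[0,0.05,0],0],
  [[0,0.075,0],0],
  [[0,0.09,0],0],
  [[0,0.098,0],0],
  [[0,0.098,0],0],
  [[0,0.098,0],0],
])

```text
time_s: 11.48
tcp_pos: [0.5205, 0.0445, 0.0759]
eef_rot: [-90.0, -0.1, 27.3]
contact_force: [0.2, 1.1, -1.3]
gripper_width: 0.0881
```

>>> apply_moves([
  [[0,0,0],0],
  [[0,0,0],0],
  [[0,0,0],0],
  [[0,0,0],0],
  [[0,0,0],0],
  [[0,0,0],0],
], gripper=0.6, grip_force=8)

```text
time_s: 12.22
tcp_pos: [0.5201, 0.0443, 0.0753]
eef_rot: [-90.0, -0.0, 27.3]
contact_force: [-0.6, 0.8, 4.3]
gripper_width: 0.06
```

>>> apply_moves([
  [[0.003,0,-0.002],2],
  [[0.008,0,-0.006],5],
  [[0.013,0,-0.01],8],
  [[0.019,0,-0.014],11],
  [[0.025,0,-0.018],14],
  [[0.03,0,-0.022],17],
  [[0.035,0,-0.026],19],
  [[0.04,0,-0.029],20.2],
  [[0.043,0,-0.0315],20.2],
  [[0.044,0,-0.0323],20.2],
  [[0.044,0,-0.0323],20.2],
  [[0.044,0,-0.0323],20.2],
])

```text
time_s: 13.72
tcp_pos: [0.5729, 0.0354, 0.0752]
eef_rot: [-90.0, 0.1, 7.0]
contact_force: [-4.9, 0.7, 8.1]
gripper_width: 0.0595
```

>>> apply_moves([
  [[0.001,0,0],0],
  [[0.002,0,0],0],
  [[0.003,0,0],0],
  [[0.0035,0,0],0],
  [[0.0035,0,0],0],
])

```text
time_s: 14.35
tcp_pos: [0.5763, 0.0357, 0.0752]
eef_rot: [-90.0, 0.1, 7.0]
contact_force: [-4.4, -0.4, 8.1]
gripper_width: 0.0599
```

>>> apply_moves([
  [[0.0005,0,0],0],
  [[0.001,0,0],0],
  [[0.001,0,0],0],
])

```text
time_s: 14.72
tcp_pos: [0.5772, 0.0358, 0.0752]
eef_rot: [-90.0, 0.1, 7.0]
contact_force: [-5.1, -0.7, 7.8]
gripper_width: 0.0601
```

Run:
```python
from h import *
s=get_state();print(s["time_s"],s["tcp_pos"],s["eef_rot"],s["contact_force"])
for n in("side",):
  c=capture(n);cv2.imwrite("pics/s6.png",cv2.resize(c["pixels"][150:320,190:400],None,fx=3.5,fy=3.5,interpolation=cv2.INTER_CUBIC))
```

```text
14.725 [0.57724755 0.03575103 0.0752481 ] [-90.02855041   0.13171831   7.02905119] [-5.10687696 -0.71603775  7.80481181]
```

View pics/s6.png

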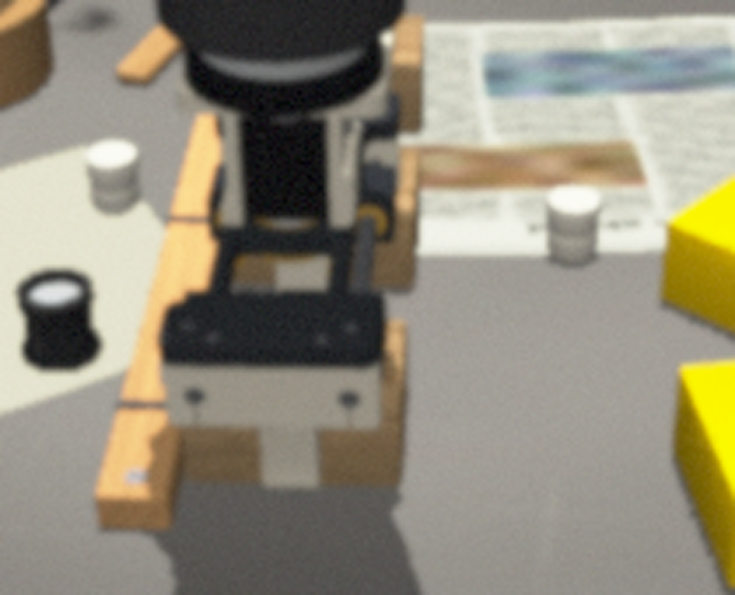

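The block is up to the batten in the side view. A last press of a couple of mm should seat it, as on the right.

>>> apply_moves([
  [[0.0007,0,0.0003],0],
  [[0.0014,0,0.0005],0],
  [[0.0014,0,0.0005],0],
])

```text
time_s: 15.15
tcp_pos: [0.5785, 0.0362, 0.0752]
eef_rot: [-90.0, 0.2, 7.0]
contact_force: [-5.9, -1.4, 8.7]
gripper_width: 0.0604
```

>>> apply_moves([
  [[0.0007,0,0],0],
  [[0.0013,0,0],0],
  [[0.0013,0,0],0],
])

```text
time_s: 15.52
tcp_pos: [0.5788, 0.0362, 0.0749]
eef_rot: [-90.0, 0.3, 7.0]
contact_force: [-8.7, -0.5, 9.2]
gripper_width: 0.0595
```

>>> apply_moves([
  [[0,0,0],0],
  [[0,0,0],0],
  [[0,0,0],0],
  [[0,0,0],0],
  [[0,0,0],0],
  [[0,-0.02,0],0],
  [[0,-0.05,0],0],
  [[0,-0.09,0],0],
  [[0,-0.13,0],0],
  [[-0.03,-0.17,-0.04],0],
  [[-0.06,-0.2,-0.09],0],
  [[-0.1,-0.2,-0.14],0],
  [[-0.13,-0.2,-0.19],0],
  [[-0.16,-0.2,-0.24],0],
  [[-0.2,-0.2,-0.29],0],
  [[-0.23,-0.2,-0.34],0],
  [[-0.26,-0.2,-0.39],0],
  [[-0.29,-0.2,-0.43],0],
  [[-0.3,-0.2,-0.45],0],
  [[-0.3,-0.2,-0.45],0],
], gripper=1.0)

```text
time_s: 18.02
tcp_pos: [0.3377, -0.4476, 0.2747]
eef_rot: [-90.0, 0.0, 6.9]
contact_force: [0.6, 0.9, -0.5]
gripper_width: 0.0879
```

>>> apply_moves([
  [[-0.02,0,-0.04],0],
  [[-0.05,0,-0.08],0],
  [[-0.08,0,-0.12],0],
  [[-0.1,0,-0.15],0],
  [[-0.11,0,-0.16],0],
  [[-0.11,0,-0.16],0],
])

```text
time_s: 18.77
tcp_pos: [0.2491, -0.6185, 0.2748]
eef_rot: [-90.0, 0.0, 7.0]
contact_force: [0.2, 0.5, -0.3]
gripper_width: 0.0875
```

Run:
```python
from h import *
s=get_state();print(s["time_s"],s["tcp_pos"],s["contact_force"])
c,W,h=measure("m7")
cv2.imwrite("pics/z7.png",cv2.resize(c["pixels"][110:270,220:510],None,fx=2.7,fy=2.7,interpolation=cv2.INTER_CUBIC))
c=capture("side");cv2.imwrite("pics/s7.png",cv2.resize(c["pixels"][130:320,190:400],None,fx=3,fy=3,interpolation=cv2.INTER_CUBIC))
```

```text
18.775 [ 0.24914511 -0.61851264  0.27477919] [ 0.15276852  0.49508431 -0.33792648]
blk c 578.1 36.6 size 90.4 59.8 long-axis deg 7.04 z 45.2 hsv [ 18. 112. 203.] px [274. 191.]
blk c 594.7 -111.7 size 90.4 60.1 long-axis deg 5.94 z 45.2 hsv [ 18. 112. 203.] px [363. 179.]
blk c 614.5 -260.1 size 89.5 59.6 long-axis deg 6.91 z 45.0 hsv [ 18. 112. 203.] px [451. 166.]
blk c 841.2 -269.8 size 103.7 101.3 long-axis deg -5.16 z 45.2 hsv [ 39. 101. 133.] px [447.  43.]
bat c 656.2 -104.5 size 418.5 31.3 long-axis deg -82.94 z 18.2 hsv [ 24. 108. 229.] px [355. 149.]
```

View pics/z7.png

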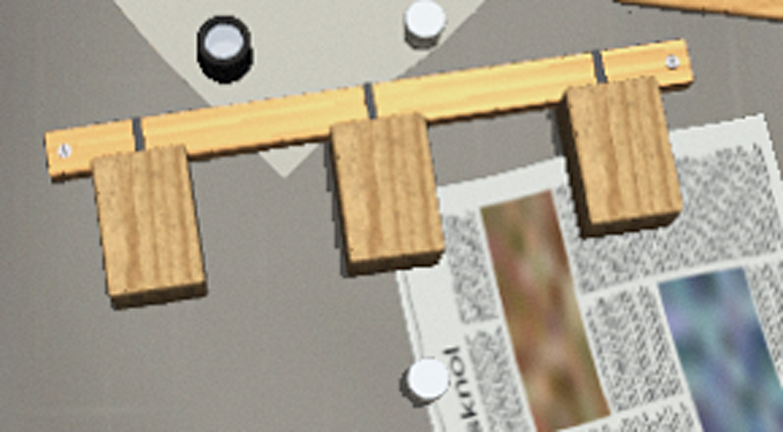

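View pics/s7.png

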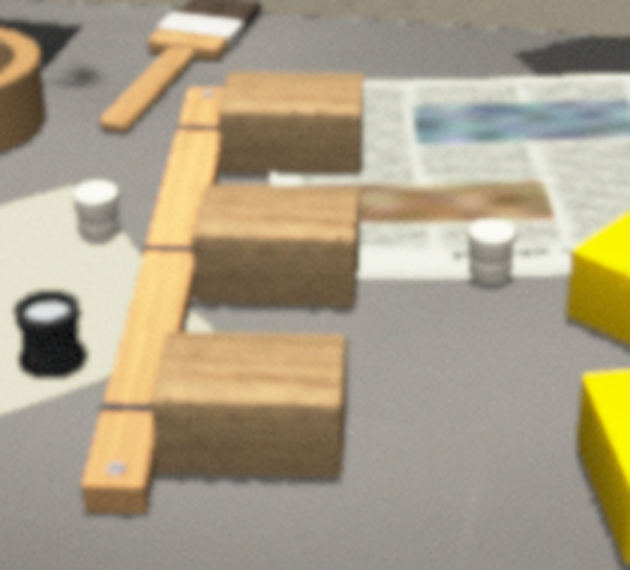

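All three blocks stand square at the batten, each covering its mark in the top view, and the yellow ones haven't moved. Handing in.

```bash
python3 -c "
from plant import close_job
print(close_job())"
```

```text
the job is handed in; nothing more can be done
None
```

Both stray blocks now stand against the batten at their end marks, and the job was handed in at about 18.8 s. I gripped each one lightly (8 N) across its width and slid it flat along the bench. I then turned it square, pressed it against the batten, released it and backed away. The highest contact force I read was about 13 N.

The last top view, in batten coordinates with about 2 mm calibration error, gave:

| Block | x (target −60 mm) | y | Mark at | Yaw off batten |
|---|---|---|---|---|
| Left stray | −59.9 mm | +150.3 mm | +150 mm | under 0.1° |
| Right stray | −60.3 mm | −148.6 mm | −150 mm | about 0.2° |
| Middle (not moved) | −61.6 mm | +1.1 mm | 0 mm | about 1.1° |

- **Right block:** it reads about 1.4 mm off its mark. The middle block reads +1.1 mm the same way, so part of this may be camera error. I left it as is.
- **Middle block:** it reads the same as at the start, with its gap of about 1.6 mm from the batten and its slight skew.
- **Yellow look-alikes:** the arm never went down near them, and the side view shows them where they were.

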